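# Dress a bench plate filter

## Task

Put the bench plate filter back together: lift every filter plate out of the drip rack by its top edge, hang it by its two ears on the filter's rails with the ported ear up against the guide fence, and push it home against the head, or against the plate before it, so that the pack has no gaps. Then hang the thick end plate behind the last plate in the same way, and slide the clamp yoke up with a firm push of about 15 N until the whole pack is squeezed tight. Keep the filter plates upright throughout, and leave the hydrometer case where it lies.

Things in the scene. Friction and masses are not known exactly. Their poses are not given: they have to be found in the camera images.
- filter: Fixed stainless bench plate filter, 116 mm across (x), 216 mm long (y); origin under its centre on the table. +y runs along the rails away from the head, +x towards the guide fence (away from the robot). Drip pan top at z = 14. A plate hung on both rails has its underside at z = 22 and its x between -8 and 0 (0: ported ear at the fence); first plate home: centre at y = -81.
- head_face (a point): Middle of the face of the filter's head, the thick upright block at its -y end against which plates are packed: at y = -86 mm in the filter's frame, facing +y; the head is 22 mm thick and its top is at z = 96.
- fence (a point): Middle of the top edge of the guide fence, the upright wall on the far rail: its face is at x = 48 mm of the filter, its top at z = 88. The far rail in front of it covers x = 36 to 48, top at z = 74; both rails run from the head to y = +108.
- near_rail (a point): Middle of the top of the near rail: covers x = -56 to -40 mm of the filter, top at z = 74, with a lip outside it from x = -60 to -56 and up to z = 80; a splash guard closes the side below the lip.
- yoke_grip (a point): Middle of the black grip at the back of the clamp yoke: an upright fin 44 mm wide (along the filter's x), 12 mm thick (along y), from z = 88 to 128 of the filter; this point is at z = 110. The yoke's crossbar just in front of it has its top at z = 92.
- yoke_face (a point): Middle of the yoke's pressing face (looks to the filter's -y), 26 mm in front of the middle of the grip; at the filter's y = +76 when the yoke is fully back. The yoke's crossbar spans the rails, 18 mm thick along y, top at z = 92.
- clamp_yoke (a joint): Travel in m of the clamp yoke, a sliding jaw on the rails: 0 fully back at the open (+y) end, grows as it slides towards the head (filter's -y), up to 0.125. A steady friction of about 3 N keeps it where it is left; no spring.
- drip_rack: Fixed white drip rack, 86 mm (x) by 180 mm (y), origin under its centre on the table. Two side combs, at x = -43 to -27 and 27 to 43 and up to z = 44, have five slots 12 mm wide, at y = -76, -38, 0, +38 and +76 mm; the floor on which plates stand is at z = 12. Some slots may be empty.
- end_plate: Loose thick aluminium end plate, about 0.5 kg, heavy at the foot, standing on the table: body 64 mm wide (x), 46 mm thick (y), 72 mm high, with an ear 16 mm long on each side (96 mm over the ears; ears z = 52 to 64, as thick as the body) on top a central grip fin 40 (x) x 12 (y) mm, z = 72 to 104. Origin: centre of underside. The ported ear (small black eye through it) is at +x.
- hydrometer_case: Bystander: clear tube with red caps, 246 mm long, lying at the front of the table before the corker; origin under its middle.
- plate_1: Loose grey ribbed filter plate, about 0.11 kg, standing upright in a slot of the rack (None if absent): body 64 mm wide (x), 10 mm thick (y), 72 mm high, with an ear 16 mm long on each side (96 mm over the ears; ears z = 52 to 64, 10 mm thick). Origin at the centre of its underside. The ported ear (small black eye through it) is at +x. All plates are alike and go in in any order.
- plate_2: Loose grey ribbed filter plate, about 0.11 kg, standing upright in a slot of the rack (None if absent): body 64 mm wide (x), 10 mm thick (y), 72 mm high, with an ear 16 mm long on each side (96 mm over the ears; ears z = 52 to 64, 10 mm thick). Origin at the centre of its underside. The ported ear (small black eye through it) is at +x. All plates are alike and go in in any order.
- plate_3: Loose grey ribbed filter plate, about 0.11 kg, standing upright in a slot of the rack (None if absent): body 64 mm wide (x), 10 mm thick (y), 72 mm high, with an ear 16 mm long on each side (96 mm over the ears; ears z = 52 to 64, 10 mm thick). Origin at the centre of its underside. The ported ear (small black eye through it) is at +x. All plates are alike and go in in any order.
- plate_4: Loose grey ribbed filter plate, about 0.11 kg, standing upright in a slot of the rack (None if absent): body 64 mm wide (x), 10 mm thick (y), 72 mm high, with an ear 16 mm long on each side (96 mm over the ears; ears z = 52 to 64, 10 mm thick). Origin at the centre of its underside. The ported ear (small black eye through it) is at +x. All plates are alike and go in in any order.
- plate_5: Loose grey ribbed filter plate, about 0.11 kg, standing upright in a slot of the rack (None if absent): body 64 mm wide (x), 10 mm thick (y), 72 mm high, with an ear 16 mm long on each side (96 mm over the ears; ears z = 52 to 64, 10 mm thick). Origin at the centre of its underside. The ported ear (small black eye through it) is at +x. All plates are alike and go in in any order.

How it is judged:
By the outcome, as a careful person would: the job done as asked, in the order asked, and still so for the second after the job is handed in, with the robot touching nothing.
Of plate_1, plate_2, plate_3, plate_4, plate_5 only 3 to 5 are there at a start; the rules pass over those that are not, and their reading is None.
At some moment in a run one of end_plate may be knocked a few centimetres aside while the robot is not near it.
It also fails if it takes over 210 s, if anything falls off the work surface, if the arm or the gripper's body presses on something with over 40 N, if the wrist force passes 120 N, or if a joint passes its speed limit or range.

## Robot

A 6-joint arm with a two-finger parallel gripper is mounted at the origin on a cart in front of the work surface, level with it; the furniture and walls round the work are solid. World frame = base frame: x ahead of the robot, y to its left, z up, the work surface at z = 0. Lengths are in mm, angles in rad, forces in N, time in s.
With the tool pointing down it reaches from about 300 to 775 mm from the base axis. Payload 14.6 kg.
Tool frame: the origin (TCP) lies on the centre line of the jaws, within the pads' length; the fingertips stand 19 mm ahead of it and the grasp point (between the pads) is the TCP (bot.tip_reach is the distance from the TCP to the fingertips, in mm); z points along the fingers, y is the line along which they close (so a half turn about z gives the same grasp; the last joint's range is limited). The gripper opens to 85 mm and grips with 20 to 120 N. Pads are 22 mm wide; open, the fingers measure 114 mm over their backs; the gripper's body (76 mm by 85 mm) begins 54 mm behind the grasp point. The pads swing forward as they close: fully open they stand 13 mm farther back than shut.
Start: joints at [-1.262, 0.3, 1.521, -0, 1.321, -0.067], TCP at [201.852, -511.611, 250.281] pointing down, gripper open.
Joint ranges: [-3.03, 3.03], [-0.79, 2.21], [0.23, 2.52], [-1.04, 4.18], [0, 3.07], [-2.55, 2.55]. Speed limits (rad/s): [2.22, 2.22, 2.57, 3.14, 3.14, 3.14].

## Interface

Orientations are given as a unit quaternion [w, x, y, z].
In Python, from rig import bot gives the robot as it stands. Calls block until the motion is done:
- bot.move_to(position, orientation): joint-space move of the TCP to a pose.
- bot.servo_line(position, attitude=None, speed=150, until_force=None): straight line of the TCP; attitude=None keeps the orientation; speed is the mean speed in mm/s. With until_force (N) it stops when the force on the tool has changed by that much, and returns True; else False.
- bot.move_joints(angles): joint-space move.
- bot.move_gripper(opening, grip_force=None): finger opening in mm; grip_force is the grip in N (None keeps the last); returns when the fingers have stopped.
- bot.dwell(seconds).
- bot.ik(position, orientation): joint angles nearest the present ones, or None.
- bot.read_state(): the state.
- bot.read_camera(name): name is "side" or "top"; returns a dict with "image" (480x640x3 uint8, blue, green, red), "depth" (480x640 float32, mm along the optical axis (not along the pixel's ray), 0 where there is no reading), "fovy" (degrees; the focal length in pixels is half the picture's height over the tangent of half this angle, whatever the lens; pixels are square), "cx", "cy" (the principal point, pixels), "eye" and "attitude" of the camera in the world. Camera axes: x right, y down, z forward; pixel columns grow to the right and rows downward; lengths in mm; the calibration is good to about 2 mm. A picture is of the moment at which its call begins.
A pose or a line that the arm cannot do raises bot.MotionError and nothing moves.
- bot.finish_job(): hands the job in; it is judged then, once.
The state is a dict: "clock": time; "joint_positions": joint angles; "qvel": joint speeds; "effort": joint torques, N m; "ee_pos": TCP position; "tool_rot": TCP orientation; "ft_force": force on the tool from outside, world axes, zero at the start; "moment": the same for the moment, N m; "grip_width": finger opening in mm; "grip_force": force on a finger pad.
Only numpy, scipy, OpenCV 4.12 (cv2) and the standard library are available. Lean on these libraries where they do the work, as an engineer would, in place of code of your own. Each camera call takes 0.05 s, during which the arm holds its last target. There are 200 camera calls.

## Working session

There is one attempt and no reset: what is moved stays moved. The work goes in short steps, each a Python script; the robot and the scene stay as the last script left them, time stands still between calls to the robot, and variables do not carry over. Pictures are saved under pics/ and viewed, at most 14 in all, crops included, and the job is handed in when it is done.

```bash
ls; mkdir -p pics; cat > h.py <<'E'
import numpy as np, cv2
from scipy.spatial.transform import Rotation as R
from rig import bot
def rot(q): return R.from_quat([q[1],q[2],q[3],q[0]]).as_matrix()
def cam(n):
    c=bot.read_camera(n); f=240/np.tan(np.radians(c["fovy"])/2)
    v,u=np.mgrid[0:480,0:640]; d=c["depth"]
    P=np.stack([(u-c["cx"])/f*d,(v-c["cy"])/f*d,d],-1)
    c["pts"]=P@rot(c["attitude"]).T+np.array(c["eye"]); c["pts"][d==0]=np.nan
    c["f"]=f; return c
E
python3 - <<'E'
from h import *
for n in ("side","top"):
    c=cam(n); cv2.imwrite(f"pics/{n}0.png",c["image"]); print(n,c["eye"],c["attitude"],c["fovy"],c["cx"],c["cy"])
    np.savez(f"{n}0.npz",p=c["pts"],im=c["image"])
s=bot.read_state(); print(s["clock"],s["tool_rot"],s["ft_force"])
E
```

```text
pics
side [ 406.87976226 -798.75047446  635.54012523] [-0.44580178  0.88903619 -0.09451277  0.04407691] 51.9238286366956 328.90167481375806 241.96532531427468
top [ 347.37890036 -117.0236336  1040.72465414] [ 0.08465274 -0.67905434  0.72427491 -0.08452793] 44.259032081571235 319.65879346957155 239.35223444132734
0.1 [-5.59474369e-04  9.82396962e-01  1.86804418e-01 -7.23463138e-05] [-0.64059396 -0.5280976   0.13548207]
```

View pics/top0.png

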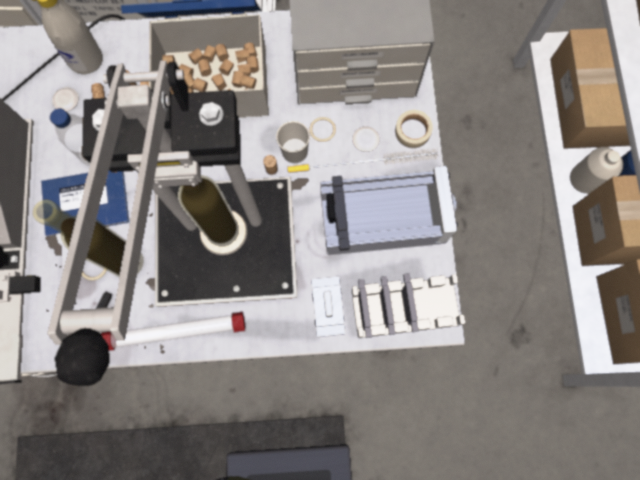

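View pics/side0.png

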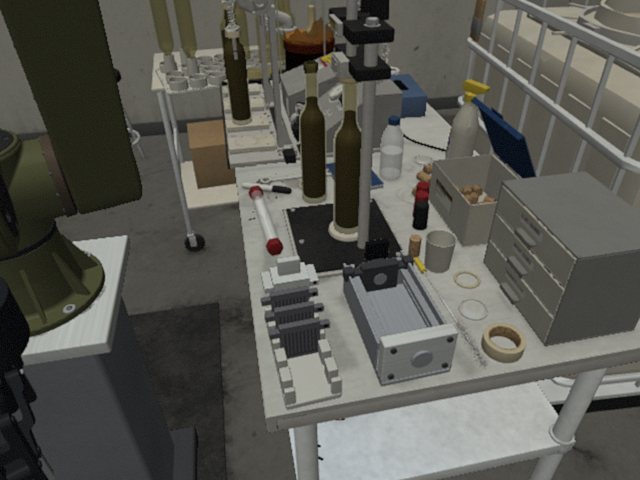

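The top view shows the filter at about (388,210), with its head on the right (-y) and the yoke at the left. The rack is at (405,305) with three plates at columns ~365, 387 and 409. The end plate is at (328,305), and the hydrometer case is at (180,328). The side view confirms three plates.

```bash
python3 - <<'E'
from h import *
D=np.load("top0.npz"); p=D["p"]; im=D["im"]
print(im.shape)
for (u,v) in [(445,190),(400,245),(400,182),(390,212),(328,305),(365,308),(387,304),(409,302),(432,305),(320,340),(440,335),(338,215),(480,200)]:
    print((u,v),p[v,u].round(0), im[v,u])
# rack/endplate region, filter region: height-band components
def comps(lo,hi,u0,u1,v0,v1,amin=15):
    z=p[...,2]; m=((z>lo)&(z<hi)).astype(np.uint8); k=np.zeros_like(m); k[v0:v1,u0:u1]=1; m&=k
    n,l,s,c=cv2.connectedComponentsWithStats(m)
    for i in range(1,n):
        if s[i,4]>=amin:
            q=p[l==i]; r=cv2.minAreaRect(q[:,:2].astype(np.float32))
            print(" ",lo,hi,s[i,:5],"mean",q.mean(0).round(1),"rect",np.round(r[0],1),np.round(r[1],1),round(r[2],1))
print("plate tops");comps(78,92,345,470,265,350)
print("combs");comps(36,50,345,470,265,350)
print("endplate fin");comps(95,112,300,345,265,350)
print("endplate body");comps(62,80,300,345,265,350)
print("head/yoke");comps(84,102,310,470,155,265)
print("rails");comps(68,81,310,470,155,265)
print("yoke fin");comps(115,135,310,470,155,265,5)
im2=cv2.resize(im[150:350,300:480],None,fx=4,fy=3.0,interpolation=cv2.INTER_CUBIC)
im2=cv2.resize(im[150:345,300:480],None,fx=3,fy=3,interpolation=cv2.INTER_CUBIC); cv2.imwrite("pics/crop0.png",im2)
E
```

```text
(480, 640, 3)
(445, 190) [ 650. -340.   96.] [244 238 236]
(400, 245) [ 573. -264.   37.] [105 101 103]
(400, 182) [ 677. -270.   72.] [208 188 185]
(390, 212) [ 640. -255.   16.] [215 193 191]
(328, 305) [ 468. -131.  105.] [244 238 236]
(365, 308) [ 462. -190.   84.] [156 146 152]
(387, 304) [ 466. -227.   83.] [151 142 148]
(409, 302) [ 467. -263.   83.] [123 115 120]
(432, 305) [ 468. -313.   11.] [237 241 244]
(320, 340) [ 421. -114.    1.] [221 217 219]
(440, 335) [ 417. -324.   -1.] [224 220 222]
(338, 215) [ 619. -158.   92.] [91 81 81]
(480, 200) [ 911. -677. -855.] [109 115 121]
plate tops
  78 92 [405 279  13  45 270] mean [ 468.6 -265.8   84.6] rect [ 469.6 -266. ] [72.3 10.4] 3.5
  78 92 [382 283  12  43 267] mean [ 466.  -228.    84.4] rect [ 467.  -228.4] [69.4 10.7] 3.3
  78 92 [359 284  12  44 267] mean [ 464.3 -190.2   84.7] rect [ 467.3 -190.3] [71.3 10.4] 3.3
  78 92 [365 329   7   6  16] mean [ 424.  -192.2   79.1] rect [ 424.9 -192.7] [8.6 8.3] 6.6
combs
  36 50 [429 275  17  12 153] mean [ 505.7 -320.1   44.2] rect [ 506.1 -320.8] [16.1 25.9] 4.5
  36 50 [451 2
[... 1262 characters left out ...]
ke
  84 102 [ 320  166  138   84 2107] mean [ 638.3 -256.4   93. ] rect [ 627.3 -243.2] [126.5 221.1] 1.5
  84 102 [326 205   2  15  15] mean [ 625.4 -138.6   92.6] rect [ 625.2 -138.4] [20.9  1.2] 2.4
rails
  68 81 [ 343  175  111   72 1920] mean [ 622.5 -253.7   75.2] rect [ 627.1 -258.9] [110.3 175.1] 2.1
  68 81 [320 184  13  11 100] mean [ 671.1 -140.9   75.4] rect [ 672.9 -141.4] [17.3 19.6] 2.5
  68 81 [451 194   5  17  52] mean [ 634.  -356.1   76.9] rect [ 635.1 -356.3] [28.7  6.4] 0.4
  68 81 [326 236  13  13 127] mean [ 578.6 -144.6   75.6] rect [ 578.3 -144.7] [19.7 19.6] 2.7
yoke fin
  115 135 [326 193  10  28 203] mean [ 624.6 -144.6  127.7] rect [ 625.9 -144.8] [42.9 11.9] 2.1
```

View pics/crop0.png

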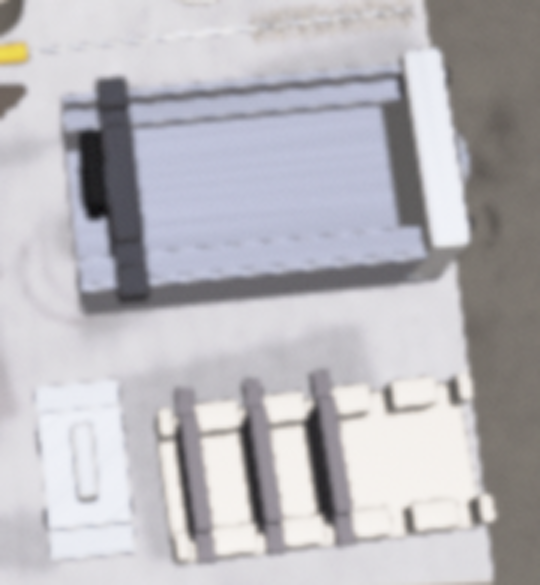

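The crop shows three plates at rack slots +76, +38 and 0. Slots -38 and -76 are empty, and the yoke is fully back. Next I check which ear is ported in the side view and fit the frames.

```bash
python3 - <<'E'
from h import *
D=np.load("top0.npz"); p=D["p"]; im=D["im"]; X,Y,Z=p[...,0],p[...,1],p[...,2]
def rect(m,name):
    q=p[m]; r=cv2.minAreaRect(q[:,:2].astype(np.float32)); print(name,m.sum(),"mean",q.mean(0).round(1),np.round(r[0],1),np.round(r[1],1),round(r[2],2)); return q
box=(X>540)&(X<710)&(Y>-390)&(Y<-120)
rect(box&(Z>91)&(Z<102)&(Y<-320),"head top")
rect(box&(Z>88)&(Z<96.5)&(Y>-185)&(Y<-130)&(X>555),"crossbar")
f=rect(box&(Z>84)&(Z<92)&(Y<-170)&(Y>-325)&(X>660),"fence top")
print("fence fit",np.polyfit(f[:,1],f[:,0],1))
l=rect(box&(Z>78.5)&(Z<84)&(Y<-170)&(Y>-325)&(X<600),"lip")
print("lip fit",np.polyfit(l[:,1],l[:,0],1))
S=np.load("side0.npz"); i=S["im"][250:410,250:350]; cv2.imwrite("pics/sc0.png",cv2.resize(i,None,fx=3.7,fy=3.7,interpolation=cv2.INTER_CUBIC))
sp=S["p"]
q=sp[(sp[...,2]>80)&(sp[...,2]<88)&(sp[...,1]<-175)&(sp[...,1]>-280)&(sp[...,0]>430)&(sp[...,0]<510)]
for a,b in((-205,-175),(-245,-210),(-285,-250)):
    w=q[(q[:,1]>a)&(q[:,1]<b)]; print("side plate",len(w),w.mean(0).round(1) if len(w) else None)
E
```

```text
head top 903 mean [ 633.7 -337.    96.7] [ 634.7 -339.2] [116.7  29.3] 3.77
crossbar 672 mean [ 629.9 -160.8   92.3] [ 626.3 -152.9] [ 50.7 124.8] 84.07
fence top 321 mean [ 682.1 -247.4   88.2] [ 682.5 -247.6] [  9.  154.6] 1.09
fence fit [-3.38810971e-02  6.73732635e+02]
lip 226 mean [ 574.8 -247.4   80.9] [ 576.9 -247.7] [ 26.4 154.4] 0.63
lip fit [-2.29201058e-02  5.69155679e+02]
side plate 213 [ 462.7 -192.9   83.4]
side plate 236 [ 465.7 -230.7   83.3]
side plate 261 [ 467.8 -268.6   83.4]
```

View pics/sc0.png

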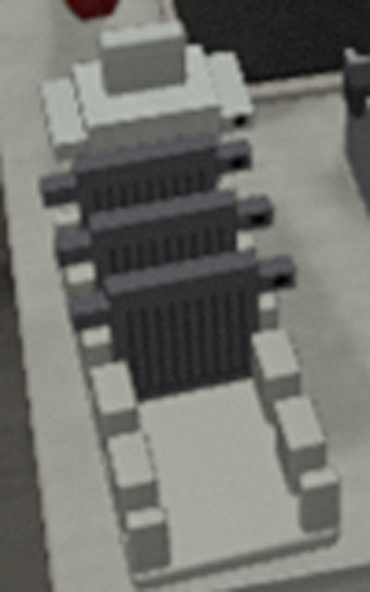

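All three ported ears (black eyes) are already at +x, as is the end plate's, so no plate needs turning. Next I refine the frames and grasp the plate nearest the head (slot 0).

```bash
cat >> h.py <<'E'
FO=np.array([629.8,-246.9]); FY=np.radians(2.0)   # filter origin, yaw
def F(x,y,z):
    c,s=np.cos(FY),np.sin(FY); return [FO[0]+c*x-s*y, FO[1]+s*x+c*y, z]
def toF(p):
    c,s=np.cos(FY),np.sin(FY); d=np.array(p[:2])-FO; return np.array([c*d[0]+s*d[1],-s*d[0]+c*d[1],p[2]])
def Q(th): return [0.0,np.cos(th/2),np.sin(th/2),0.0]
def st(tag):
    s=bot.read_state(); print(tag,"t",round(s["clock"],1),"p",np.round(s["ee_pos"],1),"pF",toF(s["ee_pos"]).round(1),"F",np.round(s["ft_force"],1),"w",round(s["grip_width"],1),"gf",round(s["grip_force"],1)); return s
E
python3 - <<'E'
from h import *
D=np.load("top0.npz"); p=D["p"]; X,Y,Z=p[...,0],p[...,1],p[...,2]
def rect(m,name):
    q=p[m]; r=cv2.minAreaRect(q[:,:2].astype(np.float32)); print(name,m.sum(),np.round(r[0],1),np.round(r[1],1),round(r[2],2))
for y in (-191,-229,-267): rect((abs(Y-y)<15)&(Z>70)&(Z<90)&(X>400)&(X<540),"plate+ears")
m=(Z>94)&(Z<101)&(Y<-325)&(Y>-375)&(X>550)&(X<710); rect(m,"head")
m=(Z>90)&(Z<95)&(Y>-176)&(Y<-150)&(X>555)&(X<700); rect(m,"bar")
print("head exp",F(0,-97,0),"bar exp",F(0,85,0))
m=(X>300)&(X<700)&(Y>-420)&(Y<20)&(Z>150); print("tall",m.sum(), [np.nanmin(Y[m&(Z>z)]) for z in (150,200,250)] if m.any() else 0)
th=np.radians(3.3)
for P,t in (([470,-267,180],th),([626,-145,250],FY),(F(0,-50,180),FY)):
    for k in (0,np.pi,-np.pi):
        j=bot.ik(P,Q(t+k)); print(k, None if j is None else np.round(j,2))
E
```

```text
plate+ears 397 [ 463.8 -190.2] [96.2 10.6] 3.71
plate+ears 409 [ 465.8 -228.3] [95.8 11. ] 3.08
plate+ears 421 [ 468.3 -266.1] [96.3 11. ] 3.5
head 818 [ 634.6 -337.8] [116.8  23.3] 1.27
bar 479 [ 625.3 -161.7] [ 20.9 126.1] 89.93
head exp [np.float64(633.1852511801426), np.float64(-343.84091022085227), 0] bar exp [np.float64(626.8335427802874), np.float64(-161.95177970337687), 0]
tall 5795 [np.float64(-38.21888718011728), np.float64(-38.21888718011728), np.float64(-38.21888718011728)]
0 [-0.58  0.35  1.63 -0.    1.16  0.93]
3.141592653589793 [-0.58  0.35  1.63 -0.    1.16 -2.21]
-3.141592653589793 [-0.58  0.35  1.63 -0.    1.16 -2.21]
0 [-0.28  0.51  1.23 -0.    1.4   1.25]
3.141592653589793 [-0.28  0.51  1.23 -0.    1.4  -1.89]
-3.141592653589793 [-0.28  0.51  1.23 -0.    1.4  -1.89]
0 [-0.49  0.69  1.11 -0.    1.34  1.04]
3.141592653589793 [-0.49  0.69  1.11 -0.    1.34 -2.1 ]
-3.141592653589793 [-0.49  0.69  1.11 -0.    1.34 -2.1 ]
```

The head and the rail end both put the filter origin at y ≈ -240.7, and the yoke sits about 6 mm forward, so I'm correcting that. Then I grasp the first plate.

```bash
sed -i 's/^FO=np.array(\[.*\]); FY/FO=np.array([629.9,-240.7]); FY/' h.py
cat >> h.py <<'E'
RY=np.radians(3.4)
def grasp(x,y):
    bot.move_gripper(23); bot.move_to([x,y,170],Q(RY)); bot.servo_line([x,y,74],speed=120)
    bot.move_gripper(0,grip_force=30); return st("grasp")
E
python3 - <<'E'
from h import *
s=bot.read_state(); bot.servo_line([s["ee_pos"][0],s["ee_pos"][1],280]); st("s")
grasp(468.3,-266.7)
c=cam("side"); cv2.imwrite("pics/s1.png",cv2.resize(c["image"][180:420,200:480],None,fx=2.5,fy=2.5))
E
```

```text
s t 0.5 p [ 201.8 -511.5  280.3] pF [-437.3 -255.7  280.3] F [ 0.3 -0.2 -0.3] w 85.3 gf 0.0
grasp t 3.7 p [ 468.6 -266.9   74.8] pF [-162.1  -20.6   74.8] F [-1.1  1.4  5.9] w 9.4 gf 35.1
```

View pics/s1.png

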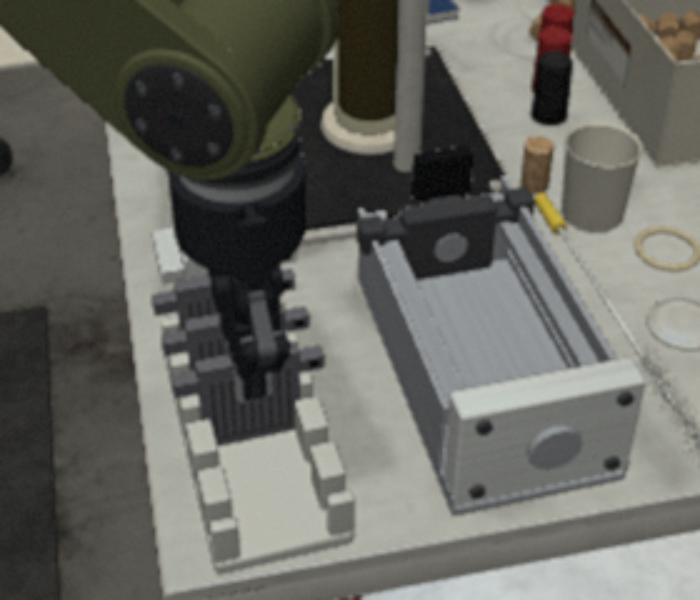

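The plate is gripped at its middle (crop ~(255,380)), clear of its neighbours, and the side forces are small. I now hang the first plate, using force stops.

```bash
cat >> h.py <<'E'
def hang(yrel, yhome, dz=62.8):
    s=bot.read_state(); x,y,_=s["ee_pos"]
    bot.servo_line([x,y,185],speed=150); st("lifted")
    bot.move_to(F(-4,yrel,185),Q(FY)); bot.servo_line(F(-4,yrel,22+dz+8),speed=120)
    hit=bot.servo_line(F(-4,yrel,22+dz-4),speed=25,until_force=3); s=st(f"down {hit}")
    z=s["ee_pos"][2]+0.3
    bot.servo_line(F(-4,yrel,z),speed=20)
    hit=bot.servo_line(F(9,yrel,z),speed=20,until_force=4); s=st(f"fence {hit}")
    return hit
def release_push(yrel,yhome):
    bot.move_gripper(22); s=st("released"); p=s["ee_pos"]; bot.servo_line([p[0],p[1],135])
    bot.move_gripper(0)
    yb=yrel+5+14.5+9
    bot.servo_line(F(0,yb,135)); bot.servo_line(F(0,yb,90),speed=120)
    hit=bot.servo_line(F(0,yhome-6+15,90),speed=35,until_force=6); st(f"push {hit}")
    s=bot.read_state(); p=toF(s["ee_pos"]); bot.servo_line(F(0,p[1]+8,90),speed=60); bot.servo_line(F(0,p[1]+8,185))
E
python3 - <<'E'
from h import *
print(hang(-50,-81))
c=cam("side"); cv2.imwrite("pics/s2.png",cv2.resize(c["image"][180:420,200:480],None,fx=2.5,fy=2.5))
E
```

```text
lifted t 4.6 p [ 468.3 -266.6  184. ] pF [-162.4  -20.3  184. ] F [-0.2  0.3 -0.7] w 9.6 gf 34.1
down True t 6.6 p [ 627.8 -291.    84.8] pF [ -3.8 -50.2  84.8] F [-0.5  0.3  4.2] w 9.7 gf 34.8
fence True t 7.3 p [ 634.4 -290.5   84.8] pF [  2.8 -50.   84.8] F [-1.8  0.4  5.5] w 9.4 gf 34.9
True
```

View pics/s2.png

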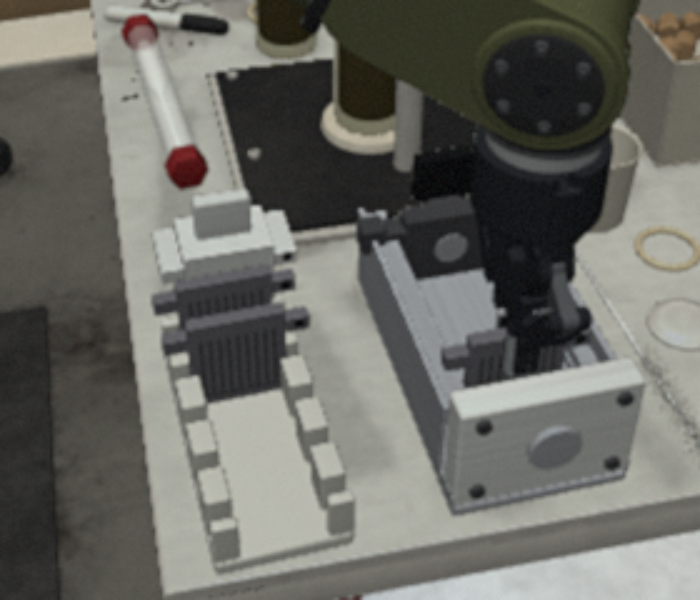

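The plate hangs upright between the rails near (490,355). The fence stop could just be rail friction, so I unload it and push again.

```bash
python3 - <<'E'
from h import *
s=bot.read_state();p=toF(s["ee_pos"]); bot.servo_line(F(p[0],-50,p[2]+1.0),speed=20); st("up")
h=bot.servo_line(F(p[0]+8,-50,p[2]+1.0),speed=10,until_force=6); s=st(f"fence {h}")
bot.dwell(0.3); s=st("dw")
E
```

```text
up t 7.6 p [ 634.3 -290.5   85.6] pF [  2.7 -49.9  85.6] F [ 0.   0.2 -0.8] w 9.7 gf 34.1
fence True t 7.9 p [ 634.2 -290.5   85. ] pF [  2.6 -49.9  85. ] F [-0.4 -0.3  2.6] w 9.0 gf 34.5
dw t 8.2 p [ 634.2 -290.5   85. ] pF [  2.6 -49.9  85. ] F [ 0.1 -0.6  3.1] w 9.4 gf 34.6
```

```bash
python3 - <<'E'
from h import *
p=toF(bot.read_state()["ee_pos"]); z=86.0
bot.servo_line(F(p[0],-50,z),speed=20); s=st("up")
for k in range(8):
    bot.servo_line(F(p[0]+k*0.7,-50,z),speed=20); bot.dwell(0.1); s=st(f"cmd {p[0]+k*0.7:.1f}")
    if s["ft_force"][0]<-5: break
E
```

```text
up t 8.4 p [ 634.  -290.5   85.6] pF [  2.3 -49.9  85.6] F [ 0.3 -0.  -1.7] w 9.4 gf 34.2
cmd 2.6 t 8.8 p [ 634.2 -290.6   85.9] pF [  2.5 -50.   85.9] F [-0.3 -0.2 -2.2] w 9.4 gf 34.2
cmd 3.3 t 9.1 p [ 634.4 -290.6   85.9] pF [  2.8 -50.   85.9] F [-4.1  0.3  1.3] w 9.4 gf 34.4
cmd 4.0 t 9.5 p [ 634.5 -290.7   85.9] pF [  2.9 -50.1  85.9] F [-11.8   1.9   4.2] w 9.1 gf 34.8
```

The fence contact is real: the force rises sharply at x_F ≈ 2.7. I ease off, set the plate down, release it and push it home.

```bash
python3 - <<'E'
from h import *
bot.servo_line(F(2.9,-50,86),speed=10); bot.servo_line(F(2.9,-50,84.9),speed=10); st("set")
release_push(-50,-81); st("clear")
c=cam("side"); t=cam("top")
a=cv2.resize(c["image"][250:390,330:460],None,fx=3,fy=3); b=cv2.resize(t["image"][150:345,300:480],None,fx=2.15,fy=2.15)
h=min(a.shape[0],b.shape[0]); cv2.imwrite("pics/s3.png",np.hstack([a[:h],b[:h]]))
E
```

```text
set t 10.0 p [ 634.4 -290.7   85.1] pF [  2.8 -50.1  85.1] F [-5.3  0.6  1.8] w 9.4 gf 34.6
released t 10.3 p [ 634.7 -290.5   84.9] pF [  3.1 -49.9  84.9] F [-0.8  0.4  0.6] w 22.3 gf 0.0
push True t 13.1 p [ 632.  -304.9   89.2] pF [ -0.2 -64.2  89.2] F [-0.2  2.5  1.6] w 0.1 gf 1.0
clear t 14.1 p [ 631.5 -296.7  183.8] pF [ -0.4 -56.1 183.8] F [-0.6 -0.3 -1.2] w 0.0 gf 0.0
```

View pics/s3.png

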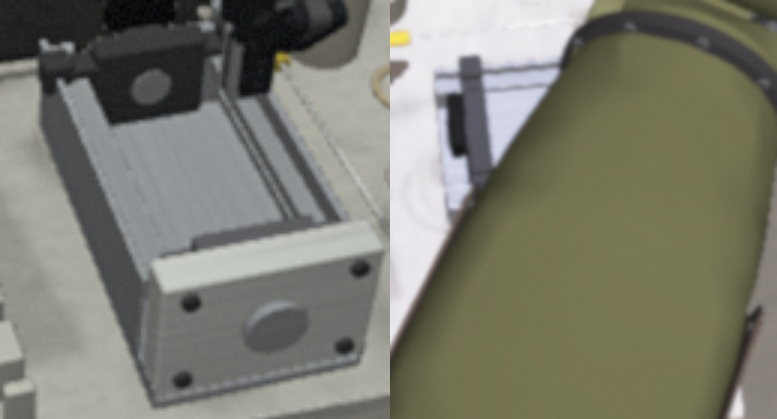

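The plate sits just behind the head (side crop ~(265,235)). I swing the arm away and measure it from the top, and recheck the rest.

```bash
cat >> h.py <<'E'
def survey(name=None):
    bot.move_joints([-1.262,0.3,1.521,0,1.321,-0.067]); c=cam("top"); p=c["pts"]; X,Y,Z=p[...,0],p[...,1],p[...,2]
    fr=np.stack(toF([X,Y]+[Z]) ,0) if False else None
    co,si=np.cos(FY),np.sin(FY); dx,dy=X-FO[0],Y-FO[1]; xf,yf=co*dx+si*dy,-si*dx+co*dy
    def rc(m,n):
        if m.sum()<20: print(n,"none"); return None
        r=cv2.minAreaRect(p[m][:,:2].astype(np.float32)); print(n,m.sum(),np.round(r[0],1),np.round(r[1],1),round(r[2],1),"F",toF([*r[0],0]).round(1)); return r
    q=(abs(xf)<25)&(yf>-115)&(yf<70)
    ys=yf[q&(Z>91)&(Z<100)]; 
    if len(ys): print("top profile z>91 |x|<25: yf",np.percentile(ys,[1,99]).round(1))
    col=[(int(a),np.nanmedian(Z[(abs(xf)<20)&(abs(yf-a)<1.5)]).round(0)) for a in range(-106,-20,4)]; print(col)
    pe=(Z>80)&(Z<91)&(yf>-90)&(yf<60)&(((xf<-36)&(xf>-52))|((xf>30)&(xf<46)))
    if pe.sum()>10: print("ears near x",np.percentile(xf[pe&(xf<0)],[2,98]).round(1) if (pe&(xf<0)).any() else None,"y",np.percentile(yf[pe],[2,98]).round(1))
    rc((Z>95)&(Z<112)&(X>380)&(X<560)&(Y>-175)&(Y<-40),"endfin"); rc((Z>60)&(Z<80)&(X>380)&(X<560)&(Y>-178)&(Y<-40),"endbody")
    rc((Z>115)&(Z<140)&(abs(xf)<30)&(yf>-40)&(yf<115),"yokefin")
    if name: cv2.imwrite(name,cv2.resize(c["image"][150:345,300:480],None,fx=3,fy=3,interpolation=cv2.INTER_CUBIC))
    return c
E
python3 - <<'E'
from h import *
survey("pics/t4.png")
E
```

```text
top profile z>91 |x|<25: yf [-107.5  -75.9]
[(-106, np.float64(96.0)), (-102, np.float64(97.0)), (-98, np.float64(96.0)), (-94, np.float64(97.0)), (-90, np.float64(97.0)), (-86, np.float64(95.0)), (-82, np.float64(95.0)), (-78, np.float64(81.0)), (-74, np.float64(17.0)), (-70, np.float64(15.0)), (-66, np.float64(15.0)), (-62, np.float64(15.0)), (-58, np.float64(15.0)), (-54, np.float64(15.0)), (-50, np.float64(15.0)), (-46, np.float64(15.0)), (-42, np.float64(15.0)), (-38, np.float64(15.0)), (-34, np.float64(15.0)), (-30, np.float64(15.0)), (-26, np.float64(16.0)), (-22, np.float64(14.0))]
ears near x [-50.7 -36.3] y [-86.9  18.2]
endfin 191 [ 475.1 -152.4] [39.4 12.2] 4.3 F [-151.6   93.7    0. ]
endbody 1408 [ 475.9 -152.2] [96.5 46.2] 3.9 F [-150.9   93.8    0. ]
yokefin 203 [ 625.6 -144.8] [42.5 11.9] 2.4 F [-0.9 96.   0. ]
```

View pics/t4.png

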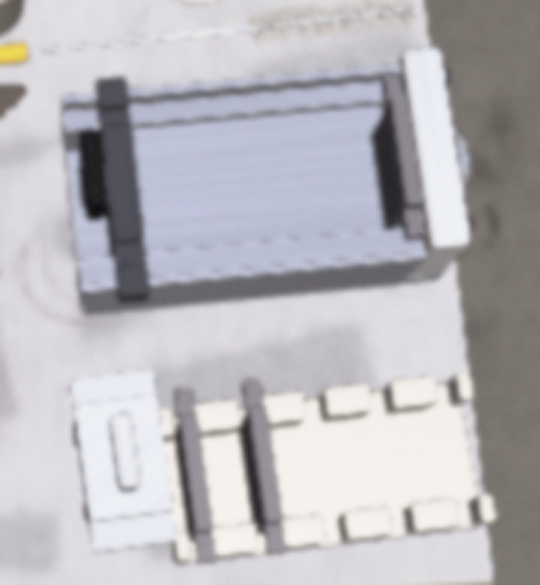

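Plate 1 is tight against the head: its top runs continuously from y_F -107.5 to -76. The end plate has been knocked to (475.5,-152.3), about 10 mm from the slot +76 plate. I do the slot +38 plate next, then shift the end plate on the table before taking the last plate.

```bash
cat >> h.py <<'E'
def fence(yrel,x0=-4,lift=1.0,thr=5):
    z=bot.read_state()["ee_pos"][2]+lift
    bot.servo_line(F(x0,yrel,z),speed=20); f0=bot.read_state()["ft_force"][0]
    for x in np.arange(x0+1,x0+14,0.7):
        bot.servo_line(F(x,yrel,z),speed=20); bot.dwell(0.1); s=bot.read_state()
        if s["ft_force"][0]-f0<-thr: break
    st(f"fence x={x:.1f}"); assert x<x0+13
    bot.servo_line(F(x-0.4,yrel,z-lift),speed=10); st("set")
def hang2(yrel,dz=62.8):
    s=bot.read_state(); x,y,_=s["ee_pos"]
    bot.servo_line([x,y,185],speed=150); st("lifted")
    bot.move_to(F(-4,yrel,185),Q(FY)); bot.servo_line(F(-4,yrel,22+dz+8),speed=120)
    hit=bot.servo_line(F(-4,yrel,22+dz-4),speed=25,until_force=3); st(f"down {hit}")
    fence(yrel)
E
python3 - <<'E'
from h import *
bot.move_to([465.8,-228.9,200],Q(RY))
grasp(465.8,-228.9); hang2(-40); release_push(-40,-71); st("clear")
survey("pics/t5.png")
E
```

```text
grasp t 19.3 p [ 466.2 -229.1   74.9] pF [-163.2   17.3   74.9] F [-0.8  1.6  7.7] w 9.3 gf 34.9
lifted t 20.2 p [ 465.8 -228.9  184. ] pF [-163.6   17.5  184. ] F [ 0.2  0.5 -1.1] w 9.4 gf 33.8
down True t 22.2 p [ 627.5 -281.    84.8] pF [ -3.8 -40.2  84.8] F [-1.7  0.5  4.7] w 9.7 gf 34.6
fence x=3.3 t 26.0 p [ 633.9 -280.7   85.8] pF [  2.6 -40.1  85.8] F [-9.2  0.8  1.1] w 9.4 gf 34.3
set t 26.2 p [ 633.8 -280.7   85. ] pF [  2.5 -40.1  85. ] F [-6.1  0.2  0.7] w 9.4 gf 34.3
released t 26.5 p [ 634.4 -280.5   85. ] pF [  3.1 -40.   85. ] F [-1.5 -0.1 -0.1] w 22.3 gf 0.0
push True t 29.1 p [ 630.9 -281.4   89.5] pF [ -0.4 -40.7  89.5] F [-0.6  1.5  1.3] w 0.0 gf 1.0
clear t 30.1 p [ 630.7 -273.2  183.8] pF [ -0.3 -32.6 183.8] F [ 0.4 -0.2 -0.6] w -0.1 gf 0.0
top profile z>91 |x|<25: yf [-107.3  -49.6]
[(-106, np.float64(97.0)), (-102, np.float64(97.0)), (-98, np.float64(97.0)), (-94, np.float64(98.0)), (-90, np.float64(97.0)), (-86, np.float64(95.0)), (-82, np.float64(95.0)), (-78, np.float64(95.0)), (-74, np.float64(70.0)), (-70, np.float64(nan)), (-66, np.float64(96.0)), (-62, np.float64(95.0)), (-58, np.float64(75.0)), (-54, np.float64(53.0)), (-50, np.float64(47.0)), (-46, np.float64(16.0)), (-42, np.float64(15.0)), (-38, np.float64(15.0)), (-34, np.float64(15.0)), (-30, np.float64(15.0)), (-26, np.float64(15.0)), (-22, np.float64(15.0))]
ears near x [-50.  -36.1] y [-86.4 -34. ]
endfin 192 [ 475.3 -152.2] [39.  12.1] 3.8 F [-151.4   93.9    0. ]
endbody 1403 [ 475.9 -152.1] [96.2 46. ] 3.8 F [-150.8   93.9    0. ]
yokefin 204 [ 625.6 -144.8] [43.  11.9] 2.0 F [-0.9 96.   0. ]
  return np.nanmean(a, axis, out=out, keepdims=keepdims)
```

View pics/t5.png

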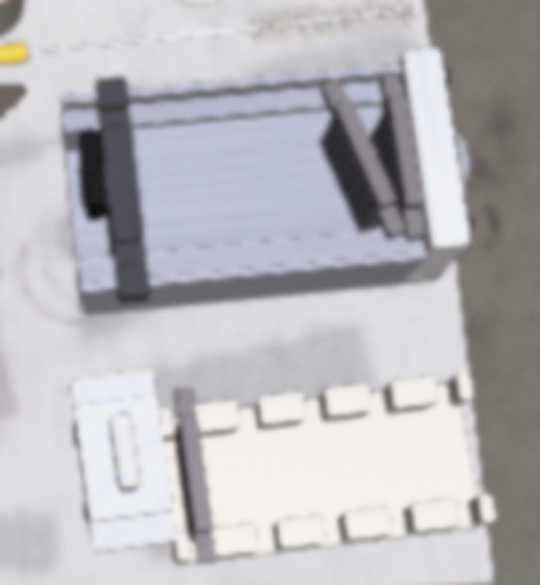

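The second plate skewed: its fence ear dragged while the near ear went home (crop (360,160) to (390,225)). I straighten it by pushing on its fence side.

```bash
cat >> h.py <<'E'
def push(x,ystart,yend,f,zt=90):
    bot.move_gripper(0); bot.move_to(F(x,ystart,185),Q(FY)); bot.servo_line(F(x,ystart,zt),speed=120)
    h=bot.servo_line(F(x,yend,zt),speed=30,until_force=f); s=st(f"push {h}"); y=toF(s["ee_pos"])[1]
    bot.servo_line(F(x,y+8,zt),speed=60); bot.servo_line(F(x,y+8,185)); return y
E
python3 - <<'E'
from h import *
push(23,-15,-56,8); push(0,-35,-57,8)
survey("pics/t6.png")
E
```

```text
push True t 36.3 p [ 654.7 -294.    89.4] pF [ 22.9 -54.2  89.4] F [0.4 2.  0.8] w 0.2 gf 0.6
push True t 39.4 p [ 631.7 -294.9   89.7] pF [ -0.1 -54.2  89.7] F [0.5 2.8 2.4] w -0.4 gf 1.5
top profile z>91 |x|<25: yf [-107.5  -66.2]
[(-106, np.float64(97.0)), (-102, np.float64(97.0)), (-98, np.float64(97.0)), (-94, np.float64(97.0)), (-90, np.float64(97.0)), (-86, np.float64(95.0)), (-82, np.float64(95.0)), (-78, np.float64(94.0)), (-74, np.float64(95.0)), (-70, np.float64(95.0)), (-66, np.float64(59.0)), (-62, np.float64(15.0)), (-58, np.float64(16.0)), (-54, np.float64(16.0)), (-50, np.float64(15.0)), (-46, np.float64(16.0)), (-42, np.float64(16.0)), (-38, np.float64(15.0)), (-34, np.float64(15.0)), (-30, np.float64(15.0)), (-26, np.float64(15.0)), (-22, np.float64(15.0))]
ears near x [-49.4 -36.3] y [-86.7 -65.8]
endfin 192 [ 475.1 -152.3] [39.2 12.1] 4.3 F [-151.6   93.8    0. ]
endbody 1405 [ 475.8 -152.3] [96.3 46.2] 4.0 F [-151.    93.7    0. ]
yokefin 203 [ 625.8 -144.8] [43.1 12. ] 2.1 F [-0.7 96.   0. ]
```

View pics/t6.png

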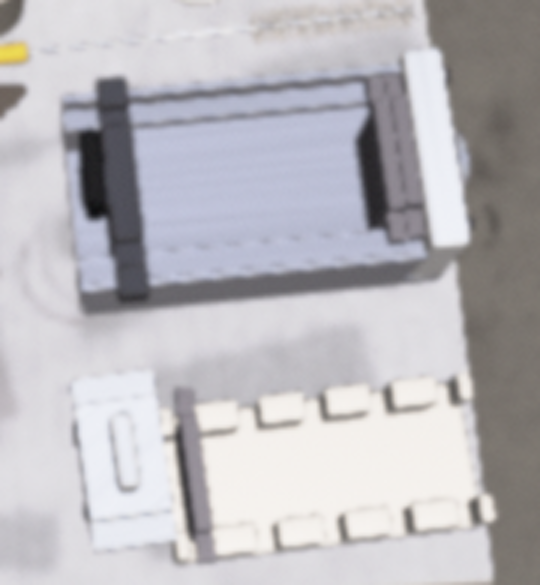

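Both plates are now flush to y_F -66. I move the end plate clear on the table, then hang the last plate, easing off the fence and pushing towards the fence side.

```bash
python3 - <<'E'
from h import *
th=np.radians(4.0)
bot.move_gripper(32); bot.move_to([475.4,-152.3,170],Q(th)); bot.servo_line([475.4,-152.3,96],speed=100)
bot.move_gripper(0,grip_force=60); st("ep grip")
bot.servo_line([475.4,-152.3,103],speed=40); bot.servo_line([474,-122,103],speed=60)
h=bot.servo_line([474,-122,93],speed=15,until_force=4); st(f"ep down {h}")
bot.move_gripper(32); bot.servo_line([474,-122,175])
c=survey(); p=c["pts"]; m=(abs(p[...,1]+191)<15)&(p[...,2]>70)&(p[...,2]<90)&(p[...,0]>400)&(p[...,0]<540)
print(cv2.minAreaRect(p[m][:,:2].astype(np.float32)))
E
```

```text
ep grip t 45.6 p [ 475.8 -152.6   96.6] pF [-151.    93.5   96.6] F [ 0.2 -2.7  4.9] w 10.9 gf 59.8
ep down True t 47.0 p [ 474.  -122.3   96.5] pF [-151.7  123.7   96.5] F [-1.3 -0.6  4.9] w 11.1 gf 59.9
top profile z>91 |x|<25: yf [-107.6  -66. ]
[(-106, np.float64(97.0)), (-102, np.float64(97.0)), (-98, np.float64(97.0)), (-94, np.float64(97.0)), (-90, np.float64(97.0)), (-86, np.float64(95.0)), (-82, np.float64(95.0)), (-78, np.float64(95.0)), (-74, np.float64(95.0)), (-70, np.float64(95.0)), (-66, np.float64(58.0)), (-62, np.float64(16.0)), (-58, np.float64(15.0)), (-54, np.float64(15.0)), (-50, np.float64(15.0)), (-46, np.float64(16.0)), (-42, np.float64(15.0)), (-38, np.float64(15.0)), (-34, np.float64(15.0)), (-30, np.float64(15.0)), (-26, np.float64(15.0)), (-22, np.float64(15.0))]
ears near x [-48.9 -36.3] y [-86.6 -66. ]
endfin 189 [ 473.5 -121.2] [39.8 12. ] 4.3 F [-152.1  124.9    0. ]
endbody 1411 [ 473.9 -121.2] [96.1 46.2] 4.4 F [-151.8  124.9    0. ]
yokefin 201 [ 625.9 -144.9] [43.4 12.2] 1.9 F [-0.6 95.9  0. ]
((463.7394104003906, -190.289306640625), (95.92342376708984, 10.23996353149414), 3.4597952365875244)
```

```bash
sed -i 's/F(x-0.4,yrel,z-lift)/F(x-1.3,yrel,z-lift)/' h.py; python3 - <<'E'
from h import *
bot.move_to([463.9,-190.9,200],Q(RY))
grasp(463.9,-190.9); hang2(-30)
bot.move_gripper(22); s=st("rel"); p=s["ee_pos"]; bot.servo_line([p[0],p[1],140])
push(10,0,-48,7); 
survey("pics/t7.png")
E
```

```text
grasp t 53.1 p [ 464.3 -191.    74.8] pF [-163.8   55.4   74.8] F [-1.1  0.5  6.7] w 9.3 gf 34.9
lifted t 54.0 p [ 463.9 -190.8  184.1] pF [-164.1   55.6  184.1] F [ 0.8 -0.1 -0.5] w 9.5 gf 33.9
down True t 56.1 p [ 627.2 -271.    84.9] pF [ -3.8 -30.1  84.9] F [-0.7  0.4  5.5] w 9.4 gf 34.7
fence x=3.3 t 59.8 p [ 633.8 -270.6   85.8] pF [  2.9 -30.   85.8] F [-5.3 -0.3  1.1] w 9.3 gf 34.3
set t 60.1 p [ 633.  -270.6   84.9] pF [  2.1 -30.   84.9] F [-0.7  0.2  0.1] w 9.7 gf 34.0
rel t 60.4 p [ 633.  -270.6   84.9] pF [  2.1 -30.   84.9] F [ 0.1 -0.1  0.3] w 22.1 gf 0.0
push True t 63.9 p [ 641.3 -284.5   89.4] pF [  9.9 -44.2  89.4] F [0.7 1.6 1.6] w 0.1 gf 0.9
top profile z>91 |x|<25: yf [-107.2  -56.2]
[(-106, np.float64(97.0)), (-102, np.float64(97.0)), (-98, np.float64(97.0)), (-94, np.float64(98.0)), (-90, np.float64(97.0)), (-86, np.float64(95.0)), (-82, np.float64(95.0)), (-78, np.float64(95.0)), (-74, np.float64(95.0)), (-70, np.float64(96.0)), (-66, np.float64(95.0)), (-62, np.float64(95.0)), (-58, np.float64(92.0)), (-54, np.float64(16.0)), (-50, np.float64(15.0)), (-46, np.float64(15.0)), (-42, np.float64(15.0)), (-38, np.float64(16.0)), (-34, np.float64(15.0)), (-30, np.float64(14.0)), (-26, np.float64(14.0)), (-22, np.float64(15.0))]
ears near x [-50.2 -36.5] y [-86.4 -55.6]
endfin 189 [ 473.8 -121.1] [39.8 11.9] 4.3 F [-151.9  125.     0. ]
endbody 1417 [ 473.9 -121.2] [96.5 46.2] 4.4 F [-151.8  124.9    0. ]
yokefin 202 [ 626.  -144.8] [43.7 12. ] 2.4 F [-0.5 96.   0. ]
```

View pics/t7.png

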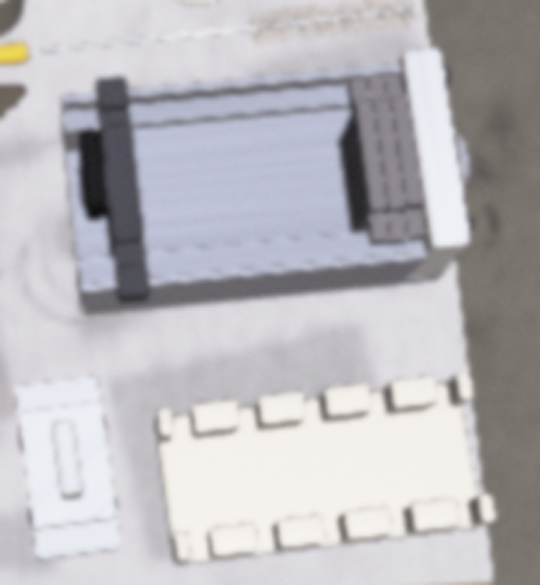

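All three plates are flush (top runs to y_F -56), and slot +76 is empty. I nudge the pack sideways against the fence by its shoulders, then hang the end plate.

```bash
cat >> h.py <<'E'
def earx(c):
    p=c["pts"]; X,Y,Z=p[...,0],p[...,1],p[...,2]; co,si=np.cos(FY),np.sin(FY); dx,dy=X-FO[0],Y-FO[1]; xf,yf=co*dx+si*dy,-si*dx+co*dy
    for y in (-81,-71,-61):
        m=(abs(yf-y)<3); e=xf[m&(Z>84)&(Z<90)&(xf<-30)]; b=xf[m&(Z>92)&(Z<98)]
        print(y,"near ear end",np.nanpercentile(e,2).round(1) if len(e) else None,"body",np.percentile(b,[1,99]).round(1))
E
python3 - <<'E'
from h import *
c=cam("top"); earx(c)
bot.move_gripper(0); bot.move_to(F(-56,-69,185),Q(FY)); bot.servo_line(F(-56,-69,109),speed=100)
h=bot.servo_line(F(-36,-69,109),speed=20,until_force=8); s=st(f"nudge {h}"); x=toF(s["ee_pos"])[0]
bot.servo_line(F(x-8,-69,109),speed=60); bot.servo_line(F(x-8,-69,185))
c=survey(); earx(c)
E
```

```text
-81 near ear end -49.6 body [-30.3 237.3]
-71 near ear end -47.9 body [-30.8 238. ]
-61 near ear end -46.9 body [-30.2 238.2]
nudge True t 70.4 p [ 591.5 -311.1  108.5] pF [-40.8 -69.  108.5] F [-2.  -0.9  1.2] w -0.2 gf 1.4
top profile z>91 |x|<25: yf [-107.2  -56.1]
[(-106, np.float64(97.0)), (-102, np.float64(97.0)), (-98, np.float64(97.0)), (-94, np.float64(98.0)), (-90, np.float64(98.0)), (-86, np.float64(95.0)), (-82, np.float64(96.0)), (-78, np.float64(95.0)), (-74, np.float64(95.0)), (-70, np.float64(95.0)), (-66, np.float64(94.0)), (-62, np.float64(95.0)), (-58, np.float64(88.0)), (-54, np.float64(15.0)), (-50, np.float64(15.0)), (-46, np.float64(15.0)), (-42, np.float64(15.0)), (-38, np.float64(15.0)), (-34, np.float64(15.0)), (-30, np.float64(15.0)), (-26, np.float64(16.0)), (-22, np.float64(14.0))]
ears near x [-48.8 -36.5] y [-86.4 -55.6]
endfin 188 [ 473.8 -121.2] [40.1 12. ] 4.3 F [-151.9  124.9    0. ]
endbody 1421 [ 473.9 -121. ] [96.4 46.2] 4.0 F [-151.7  125.1    0. ]
yokefin 198 [ 626.  -144.8] [42.4 12. ] 2.3 F [-0.6 96.   0. ]
-81 near ear end -46.0 body [-30.1 237.7]
-71 near ear end -45.9 body [-29.4 238.3]
-61 near ear end -45.3 body [-29.6 238.7]
```

The pack is now against the fence: the near ear ends moved about 2-3 mm and line up. Next the end plate, carried around the yoke.

```bash
python3 - <<'E'
from h import *
th=np.radians(4.2)
bot.move_gripper(32); bot.move_to([474,-121.8,180],Q(th)); bot.servo_line([474,-121.8,96],speed=100)
bot.move_gripper(0,grip_force=80); st("ep grip")
bot.servo_line([474,-121.8,215],speed=120); st("lift")
bot.servo_line([474,-240,215],Q(FY),speed=150)
bot.servo_line(F(-2,-18,215),speed=150); bot.servo_line(F(-2,-18,126),speed=100)
h=bot.servo_line(F(-2,-18,115),speed=15,until_force=4); s=st(f"down {h}")
z=s["ee_pos"][2]+0.8
bot.servo_line(F(-2,-18,z),speed=20); st("up")
h=bot.servo_line(F(-2,-42,z),speed=20,until_force=8); s=st(f"home {h}")
y=toF(s["ee_pos"])[1]
fence(y+0.4,x0=-2,lift=0.3,thr=6)
bot.move_gripper(32); st("rel")
c=cam("side"); cv2.imwrite("pics/s8.png",cv2.resize(c["image"][180:420,200:480],None,fx=2.5,fy=2.5))
E
```

```text
ep grip t 76.4 p [ 474.5 -122.    96.7] pF [-151.2  124.    96.7] F [ 1.2 -1.4  5.7] w 10.7 gf 79.1
lift t 77.6 p [ 473.7 -121.7  214.2] pF [-152.   124.4  214.2] F [ 0.6  0.1 -4.9] w 10.8 gf 77.9
down True t 81.3 p [ 628.5 -258.8  118.7] pF [ -2.  -18.1 118.7] F [-1.5  0.6  5.7] w 10.7 gf 79.2
up t 81.5 p [ 628.4 -258.7  119.2] pF [ -2.1 -18.  119.2] F [-0.   0.9 -4.2] w 10.4 gf 77.9
home True t 82.4 p [ 628.8 -275.7  118.8] pF [ -2.3 -34.9 118.8] F [-4.1  0.8  2.7] w 10.7 gf 79.6
fence x=3.9 t 85.4 p [ 634.1 -275.2  119.2] pF [  3.  -34.6 119.2] F [-11.1   1.1   1.7] w 10.2 gf 79.6
set t 85.7 p [ 633.9 -275.1  118.9] pF [  2.8 -34.5 118.9] F [-0.6 -0.1 -2.1] w 10.6 gf 78.8
rel t 86.0 p [ 633.9 -275.1  119.1] pF [  2.8 -34.6 119.1] F [ 0.3 -0.3  0.1] w 32.0 gf 0.0
```

View pics/s8.png

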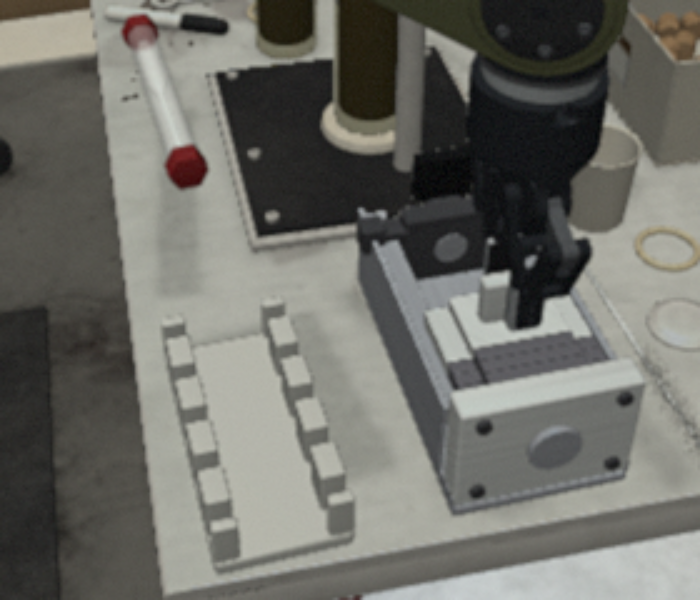

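The end plate hangs behind the pack against the fence, with no visible gap (crop (510,330)). Now the yoke.

```bash
python3 - <<'E'
from h import *
p=bot.read_state()["ee_pos"]; bot.servo_line([p[0],p[1],190])
bot.move_to(F(0,95.6,190),Q(FY)); bot.servo_line(F(0,95.6,117),speed=100)
bot.move_gripper(0,grip_force=40); st("yoke grip")
h=bot.servo_line(F(0,25,117),speed=60,until_force=25); st(f"fast {h}")
h=bot.servo_line(F(0,0,117),speed=20,until_force=15); st(f"squeeze {h}")
for k in range(12):
    y=toF(bot.read_state()["ee_pos"])[1]; 
    bot.servo_line(F(0,y-0.4*(k+1)*0.5,117),speed=10); bot.dwell(0.15); s=st("hold")
    if s["ft_force"][1]>14: break
bot.move_gripper(34); st("rel")
p=bot.read_state()["ee_pos"]; bot.servo_line([p[0],p[1],200])
c=survey("pics/t9.png"); earx(c)
c=cam("side"); cv2.imwrite("pics/s9.png",cv2.resize(c["image"][220:400,310:470],None,fx=3.3,fy=3.3))
E
```

```text
yoke grip t 88.5 p [ 626.9 -145.3  117.9] pF [  0.3  95.5 117.9] F [-1.1 -0.5  6.7] w 11.4 gf 40.3
fast False t 89.8 p [ 629.3 -215.9  118. ] pF [  0.3  24.8 118. ] F [-0.8 -0.2  5.8] w 11.4 gf 40.4
squeeze True t 90.5 p [ 629.7 -226.7  117.9] pF [  0.3  14.  117.9] F [-1.   2.7  4.5] w 12.0 gf 41.3
hold t 90.9 p [ 629.7 -226.7  118. ] pF [  0.3  14.  118. ] F [-1.5  2.1  6.6] w 11.7 gf 41.4
hold t 91.3 p [ 629.7 -226.7  117.9] pF [  0.3  14.  117.9] F [-2.8  3.5  6.7] w 11.5 gf 41.5
hold t 91.7 p [ 629.7 -226.7  118. ] pF [  0.3  14.  118. ] F [-2.6  5.3  7.8] w 11.3 gf 41.5
hold t 92.1 p [ 629.7 -226.7  117.9] pF [  0.3  14.  117.9] F [-3.9  7.   7.6] w 11.4 gf 41.6
hold t 92.5 p [ 629.7 -226.7  117.9] pF [  0.3  14.  117.9] F [-3.3  8.3  7.2] w 11.1 gf 41.6
hold t 92.9 p [ 629.7 -226.7  117.9] pF [  0.3  14.  117.9] F [-3.6  9.3  8.4] w 11.4 gf 41.7
hold t 93.3 p [ 629.7 -226.8  118. ] pF [  0.3  13.9 118. ] F [-4.4 10.2  8.7] w 11.1 gf 41.7
hold t 93.7 p [ 629.7 -226.8  117.9] pF [  0.3  13.9 117.9] F [-5.8 13.3  9.1] w 11.4 gf 41.8
hold t 94.1 p [ 629.7 -226.8  117.9] pF [  0.3 
[... 403 characters left out ...]
.float64(97.0)), (-86, np.float64(95.0)), (-82, np.float64(95.0)), (-78, np.float64(95.0)), (-74, np.float64(95.0)), (-70, np.float64(95.0)), (-66, np.float64(95.0)), (-62, np.float64(95.0)), (-58, np.float64(95.0)), (-54, np.float64(95.0)), (-50, np.float64(95.0)), (-46, np.float64(95.0)), (-42, np.float64(96.0)), (-38, np.float64(125.0)), (-34, np.float64(127.0)), (-30, np.float64(126.0)), (-26, np.float64(99.0)), (-22, np.float64(95.0))]
ears near x [-50.3 -36.2] y [-85.7   6.6]
endfin none
endbody none
yokefin 410 [ 630.4 -249.3] [43.1 61.5] 3.3 F [ 0.2 -8.6  0. ]
-81 near ear end -49.8 body [-29.5 237.8]
-71 near ear end -45.3 body [-29.6 237.8]
-61 near ear end -50.1 body [-29.9 238.2]
```

View pics/t9.png

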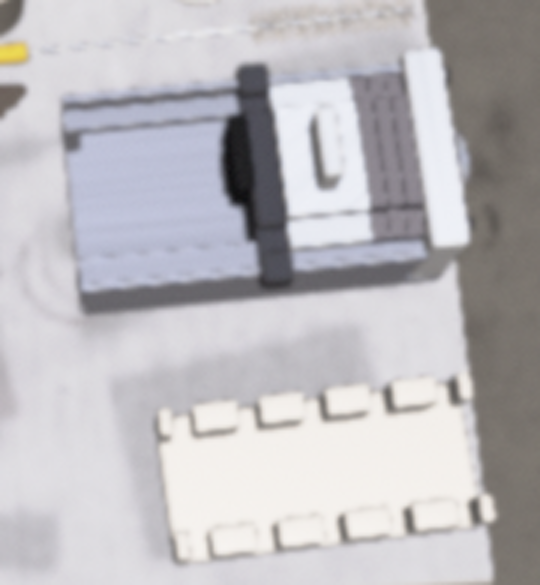

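View pics/s9.png

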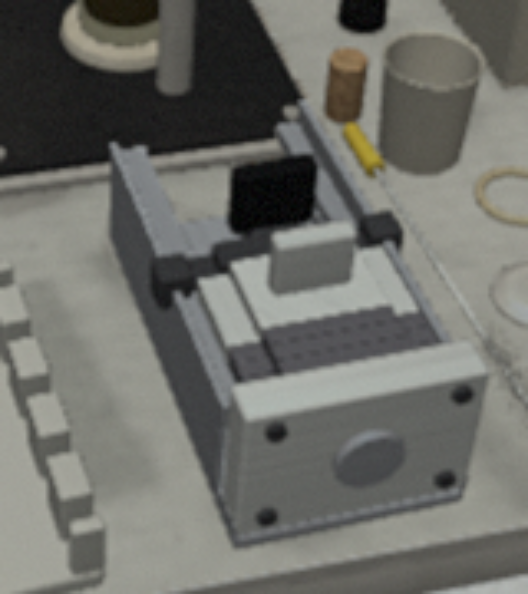

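The pack is tight from head to yoke with no gaps, all plates line up at the fence, and the hydrometer case was not touched. Handing in.

```bash
python3 -c "
from rig import bot
print(bot.finish_job())"
```

```text
the job is handed in; nothing more can be done
None
```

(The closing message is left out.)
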